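# Stand the ink bottles in their cartridge refill docks

## Robot

A 7-joint arm with a two-finger parallel gripper is mounted at the origin on a cart in front of the work surface, level with it; the furniture and walls round the work are solid. World frame = base frame: x ahead of the robot, y to its left, z up, the work surface at z = 0. Lengths are in m, angles in rad, forces in N, time in s.
With the tool pointing down it reaches from about 0.425 to 0.925 m from the base axis. Payload 6.8 kg.
Tool frame: the origin (TCP) lies midway between the tips of the shut fingers; the grasp point (between the pads) lies r.grip_point_offset behind it (r.grip_point_offset is the distance from the TCP to the grasp point, in m); z points along the fingers, y is the line along which they close (so a half turn about z gives the same grasp; the last joint's range is limited). The gripper opens to 85 mm and grips with 20 to 120 N. Pads are 22 mm wide; open, the fingers measure 114 mm over their backs; the gripper's body (76 mm by 85 mm) begins 54 mm behind the grasp point. The pads swing forward as they close: fully open they stand 13 mm farther back than shut.
Start: joints at [-1.297, 0.477, 0.022, 1.555, -0.011, 1.109, -0.083], TCP at [0.251, 0.626, 0.231] pointing down, gripper open.
Joint ranges: [-2.96, 2.96], [-0.34, 2.1], [-1.41, 1.46], [0.24, 2.44], [-1.37, 4.51], [0.17, 1.92], [-2.96, 2.96]. Speed limits (rad/s): [2.39, 2.39, 3.14, 3.14, 3.14, 3.14, 3.14].

## Interface

Orientations are given as a rotation vector (axis times angle).
In Python, from bench import r gives the robot as it stands. The module is installed in compiled form; this text tells all that it offers.
- The arm moves only by the shell command python3 -m crank 'ROWS' [FORCE]. ROWS is JSON, a list of rows, each a list of 5 numbers: the shift along the world's x, y, z in units of 200 mm (1.0 is 200 mm), then the turn about the world's z in units of 45 degrees (1.0 is 45 degrees), then the opening, from -1 (shut) to 1 (fully open). In form: [[dx, dy, dz, turn, jaw], ...]. A call has 1 to 8 rows; each row shifts and turns the commanded pose from where the row before left it; what a row does not reach is not made up. A row lasts 1/12 s, in which the tool goes at most 41.7 mm and 7.16 degrees, less where a joint would pass 70% of its speed; a pose out of reach is approached as far as the arm can. A call with a number of a shift or a turn outside -1 to 1 is refused whole. A call with a gripper value outside its range is refused whole. The fingers move at their own pace and stop on an object; FORCE is the grip in N (left out, the last holds). Time passes only in rows, so rows that do not move let the fingers close. It gives the time, the measured TCP pose, the force, the opening and the grip force at its end, in the units of the state.
- r.get_obs(): the state, without advancing time (a new reading comes with each control period).
- r.grab_frame(name): name is "scene" or "top" or "wrist"; returns the picture (420x560x3 uint8, blue, green, red); there is no depth.
- r.camera_model(name): a dict with "fx", "fy", "cx", "cy" (pixels), "R" (3x3) and "t" (3): a world point X has camera coordinates R X + t. Camera axes: x right, y down, z forward; pixel columns grow to the right and rows downward; lengths in m; the calibration is good to about 2 mm. A picture is of the moment at which its call begins: read the wrist's pose just before it. camera_model takes no time and is no camera call; for the wrist camera it gives the pose at the moment of the call.
- r.hand_in(): hands the job in; it is judged then, once.
The state is a dict: "clock": time; "joints": joint angles; "qvel": joint speeds; "tau": joint torques, N m; "tcp_pos": TCP position; "orientation": TCP orientation; "contact_force": force on the tool from outside, world axes, zero at the start; "moment": the same for the moment, N m; "grip_width": finger opening in m; "gripper_force": force on a finger pad.
Only numpy, scipy, OpenCV 4.12 (cv2) and the standard library are available. Lean on these libraries where they do the work, as an engineer would, in place of code of your own. Each camera call takes 0.05 s, during which the arm holds its last target. There are 200 camera calls.

## Task

Get the cartridges ready for refilling: stand each ink bottle upright in the round well of the dock whose collar has the colour of the bottle's cap, flat on the well's floor. Work from the lightest ink to the darkest (yellow, red, blue, then black), finishing each before the next, and set the bottles down rather than dropping them. There is no dock for the grey-capped bottle: leave it where it stands, and let no bottle tip over.

Things in the scene. Friction and masses are not known exactly. Their poses are not given: they have to be found in the camera images.
- bottle_yellow: Loose ink refill bottle, white body, yellow cap, yellow label bands; stands upright (its base is slightly uneven: up to 2 degrees out of plumb), about 0.11 kg. Body round, 43 mm across, straight to about 85 mm height; shoulder, then the nozzle cap narrows to the tip at 130 mm. Origin: centre of the underside, z up along the bottle.
- bottle_red: Loose ink refill bottle, white body, red cap, pink-red label bands; stands upright (its base is slightly uneven: up to 2 degrees out of plumb), about 0.11 kg. Body round, 43 mm across, straight to about 85 mm height; shoulder, then the nozzle cap narrows to the tip at 130 mm. Origin: centre of the underside, z up along the bottle.
- bottle_blue: Loose ink refill bottle, white body, blue cap, light blue label bands; stands upright (its base is slightly uneven: up to 2 degrees out of plumb), about 0.11 kg. Body round, 43 mm across, straight to about 85 mm height; shoulder, then the nozzle cap narrows to the tip at 130 mm. Origin: centre of the underside, z up along the bottle.
- bottle_black: Loose ink refill bottle, white body, black cap, black label bands; stands upright (its base is slightly uneven: up to 2 degrees out of plumb), about 0.11 kg. Body round, 43 mm across, straight to about 85 mm height; shoulder, then the nozzle cap narrows to the tip at 130 mm. Origin: centre of the underside, z up along the bottle.
- bottle_grey: Loose ink refill bottle of the same shape and size with a grey cap and purple label bands; has no dock. Origin: centre of the underside, z up.
- dock_yellow: Fixed refill dock with yellow collar. Origin: centre of its round well, at table height; the well's floor is 4 mm above. z up, x towards its cartridge. Collar 62 mm inside, 72 outside, rim 18 mm above the table. A yellow cartridge fixed in it stands on the +x side, 48 to 64 mm from the origin, 74 mm wide, top 51 mm above the table. White foot plate 112 x 86 mm.
- dock_red: Fixed refill dock with red collar. Origin: centre of its round well, at table height; the well's floor is 4 mm above. z up, x towards its cartridge. Collar 62 mm inside, 72 outside, rim 18 mm above the table. A dark (pink mark on its label) cartridge fixed in it stands on the +x side, 48 to 64 mm from the origin, 74 mm wide, top 51 mm above the table. White foot plate 112 x 86 mm.
- dock_blue: Fixed refill dock with blue collar. Origin: centre of its round well, at table height; the well's floor is 4 mm above. z up, x towards its cartridge. Collar 62 mm inside, 72 outside, rim 18 mm above the table. A blue cartridge fixed in it stands on the +x side, 48 to 64 mm from the origin, 74 mm wide, top 51 mm above the table. White foot plate 112 x 86 mm.
- dock_black: Fixed refill dock with black collar. Origin: centre of its round well, at table height; the well's floor is 4 mm above. z up, x towards its cartridge. Collar 62 mm inside, 72 outside, rim 18 mm above the table. A plain dark cartridge fixed in it stands on the +x side, 48 to 64 mm from the origin, 74 mm wide, top 51 mm above the table. White foot plate 112 x 86 mm.
Not all that is in view belongs to the job. Leave any brown or green look-alike of the bottle_blue alone.

How it is judged:
On the way, in this order (a step that is already met when the one before it is completed fails the run):
1. the yellow bottle stands in the yellow dock's well (horizontal distance between bottle_yellow and dock_yellow below 0.013 m and z of bottle_yellow in the frame of dock_yellow between 0 and 0.009 m and angle between bottle_yellow's own z axis and vertical below 0.15 rad and linear speed of bottle_yellow below 0.03 m/s and contact force between the fingers and bottle_yellow below 0.05 N), for 0.2 s.
2. the red bottle stands in the red dock's well (horizontal distance between bottle_red and dock_red below 0.013 m and z of bottle_red in the frame of dock_red between 0 and 0.009 m and angle between bottle_red's own z axis and vertical below 0.15 rad and linear speed of bottle_red below 0.03 m/s and contact force between the fingers and bottle_red below 0.05 N), for 0.2 s.
3. the blue bottle stands in the blue dock's well (horizontal distance between bottle_blue and dock_blue below 0.013 m and z of bottle_blue in the frame of dock_blue between 0 and 0.009 m and angle between bottle_blue's own z axis and vertical below 0.15 rad and linear speed of bottle_blue below 0.03 m/s and contact force between the fingers and bottle_blue below 0.05 N), for 0.2 s.
4. the black bottle stands in the black dock's well (horizontal distance between bottle_black and dock_black below 0.013 m and z of bottle_black in the frame of dock_black between 0 and 0.009 m and angle between bottle_black's own z axis and vertical below 0.15 rad and linear speed of bottle_black below 0.03 m/s and contact force between the fingers and bottle_black below 0.05 N), for 0.2 s.
At the end, for the whole second after the job is handed in: The yellow, red, blue and black bottles each stand released and at rest in the well of the dock of their own colour: within 13 mm of the well's centre, underside within 5 mm of its floor, upright within 0.15 rad. The grey-capped bottle stands upright within 20 mm of where it stood (horizontal distance between bottle_yellow and dock_yellow below 0.013 m and z of bottle_yellow in the frame of dock_yellow between 0 and 0.009 m and angle between each of bottle_yellow, bottle_red, bottle_blue, bottle_black, bottle_grey's own z axis and vertical below 0.15 rad and linear speed of each of bottle_yellow, bottle_red, bottle_blue, bottle_black below 0.03 m/s and horizontal distance between bottle_red and dock_red below 0.013 m and z of bottle_red in the frame of dock_red between 0 and 0.009 m and horizontal distance between bottle_blue and dock_blue below 0.013 m and z of bottle_blue in the frame of dock_blue between 0 and 0.009 m and horizontal distance between bottle_black and dock_black below 0.013 m and z of bottle_black in the frame of dock_black between 0 and 0.009 m and distance of bottle_grey from where it was at the start of the episode below 0.02 m); the robot touches nothing.
It fails at once if a bottle tips over (more than 0.6 rad) (angle between any of bottle_yellow, bottle_red, bottle_blue, bottle_black, bottle_grey's own z axis and vertical above 0.6 rad).
It fails at once if the grey-capped bottle is moved more than 20 mm (distance of bottle_grey from where it was at the start of the episode above 0.02 m).
It fails at once if a bottle is dropped (out of the fingers and moving at more than 0.6 m/s, a fall of about 2 cm) ((contact force between the fingers and bottle_yellow below 0.05 N and linear speed of bottle_yellow above 0.6 m/s) or (contact force between the fingers and bottle_red below 0.05 N and linear speed of bottle_red above 0.6 m/s) or (contact force between the fingers and bottle_blue below 0.05 N and linear speed of bottle_blue above 0.6 m/s) or (contact force between the fingers and bottle_black below 0.05 N and linear speed of bottle_black above 0.6 m/s)).
It also fails if it takes over 112 s, if anything falls off the work surface, if the arm or the gripper's body presses on something with over 40 N, if the wrist force passes 120 N, or if a joint passes its speed limit or range.

## Working session

There is one attempt and no reset: what is moved stays moved. The work goes in short steps, Python scripts to look and compute and a shell command to move; the robot and the scene stay as the last step left them, time stands still between calls to the robot, and variables do not carry over. Pictures are saved under pics/ and viewed, at most 14 in all, crops included, and the job is handed in when it is done.

```bash
mkdir -p pics
python3 - <<'E'
from bench import r
import cv2,numpy as np
np.set_printoptions(precision=4,suppress=True)
o=r.get_obs(); print(o['clock'],o['tcp_pos'],o['orientation'],o['grip_width'],r.grip_point_offset)
for n in('top','scene'):
    cv2.imwrite(f'pics/{n}0.png',r.grab_frame(n)); c=r.camera_model(n); print(n,c['fx'],c['cx'],c['cy'],-np.array(c['R']).T@c['t'],np.array(c['R'])[2])
E
```

```text
0.0 [0.2513 0.6259 0.2303] [-0.5959 -3.0844  0.0028] 0.08562197180300307 0.0187
top 448.19051210754793 270.138693281019 207.57445631065954 [ 0.4243 -0.0593  1.1267] [ 0.0757  0.0109 -0.9971]
scene 482.7819056308996 288.3003729058415 207.3011390579762 [-0.2334 -0.8706  0.6692] [ 0.5762  0.647  -0.4995]
```

View pics/top0.png

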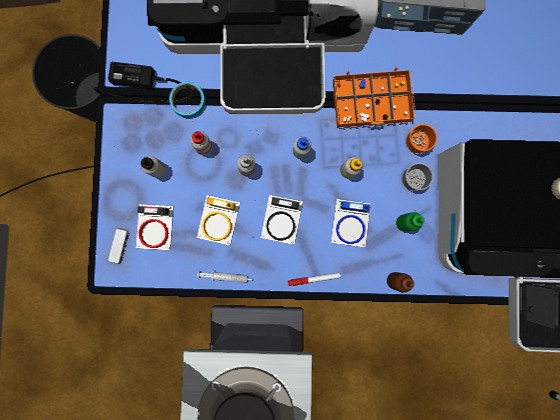

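View pics/scene0.png

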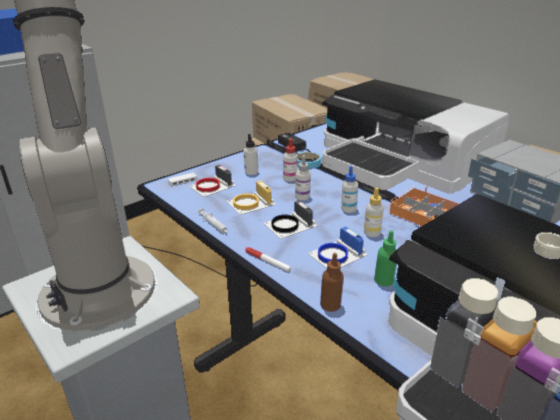

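```bash
cat > h.py <<'E'
from bench import r
import cv2,numpy as np
np.set_printoptions(precision=4,suppress=True)
def ray(n,uv,c=None):
    c=c or r.camera_model(n); R=np.array(c['R']); t=np.array(c['t'])
    d=R.T@np.array([(uv[0]-c['cx'])/c['fx'],(uv[1]-c['cy'])/c['fy'],1]); return -R.T@t,d/np.linalg.norm(d)
def plane(n,uv,z,c=None):
    o,d=ray(n,uv,c); return o+d*(z-o[2])/d[2]
def tri(a,b):
    A=np.zeros((3,3));B=np.zeros(3)
    for o,d in(a,b):
        P=np.eye(3)-np.outer(d,d);A+=P;B+=P@o
    X=np.linalg.solve(A,B); return X,[np.linalg.norm(np.cross(X-o,d))*1e3 for o,d in(a,b)]
def mask(img,col):
    H,S,V=cv2.split(cv2.cvtColor(img,cv2.COLOR_BGR2HSV).astype(int))
    m={'yellow':(H>14)&(H<35)&(S>120)&(V>90),'red':((H<9)|(H>171))&(S>130)&(V>70),'blue':(H>105)&(H<130)&(S>190)&(V>60),'black':(V<70)&(S<120),'grey':(S<40)&(V>60)&(V<175)}[col]
    return m.astype(np.uint8)
def blob(img,col,seed,w=26):
    """largest blob of colour in a window about seed"""
    m=mask(img,col);k=np.zeros_like(m);u,v=seed;k[max(0,v-w):v+w,max(0,u-w):u+w]=1;m*=k
    n,l,s,c=cv2.connectedComponentsWithStats(m)
    i=1+np.argmax(s[1:,4]);return (l==i).astype(np.uint8),c[i],s[i]
E
python3 - <<'E'
from h import *
T=cv2.imread('pics/top0.png');S=cv2.imread('pics/scene0.png')
for c,u in dict(red=(154,233),yellow=(216,227),black=(282,227),blue=(350,223)).items():
    m,ce,s=blob(T,c,u,22); p=cv2.convexHull(cv2.findContours(m,0,1)[0][0]) if 0 else cv2.convexHull(cv2.findNonZero(m))
    e=cv2.fitEllipse(p); X=plane('top',e[0],.018); d=np.array(e[1])*np.linalg.norm(X-ray('top',e[0])[0])/448
    print('dock',c,s,np.array(e[0]),X,'diam',d)
a=dict(yellow=(354,160),red=(197,135),blue=(302,143),black=(147,161),grey=(246,158)); b=dict(yellow=(376,196),red=(291,147),blue=(351,174),black=(250,141),grey=(304,167))
for c in a:
    m,ca,sa=blob(T,c,a[c],11); m,cb,sb=blob(S,c,b[c],12)
    X,g=tri(ray('top',ca),ray('scene',cb)); print(c,ca,sa[2:],cb,sb[2:],X,g, plane('top',ca,.11))
v=cv2.resize(T[110:250,130:380],None,fx=3,fy=3,interpolation=cv2.INTER_CUBIC);cv2.imwrite('pics/tc.png',v)
E
```

```text
dock red [139 219  28  29 170] [152.5149 233.0595] [0.4385 0.2426 0.018 ] diam [0.0724 0.0741]
dock yellow [202 212  29  29 184] [216.0719 225.7778] [0.4602 0.0856 0.018 ] diam [0.0712 0.072 ]
dock black [267 212  28  28 143] [280.4278 225.5559] [ 0.4644 -0.0737  0.018 ] diam [0.0682 0.071 ]
dock blue [336 215  29  29 142] [350.201  229.0551] [ 0.4598 -0.246   0.018 ] diam [0.0704 0.0712]
yellow [355.5688 163.5321] [ 12  12 109] [375.4949 197.2626] [10 16 99] [ 0.6086 -0.2429  0.1034] [np.float64(0.6885418483728227), np.float64(0.6885418483731018)] [ 0.607  -0.2412  0.11  ]
red [197.1047 136.907 ] [12 12 86] [290.1951 146.9634] [ 9 14 82] [0.6619 0.1251 0.1052] [np.float64(0.2597681123788196), np.float64(0.25976811237908637)] [0.661  0.1241 0.11  ]Traceback (most recent call last):
  File "<stdin>", line 9, in <module>
  File "h.py", line 22, in blob
    i=1+np.argmax(s[1:,4]);return (l==i).astype(np.uint8),c[i],s[i]
        ~~~~~~~~~^^^^^^^^^
    return _wrapfunc(a, 'argmax', axis=axis, out=out, **kwds)
    return bound(*args, **kwds)
ValueError: attempt to get argmax of an empty sequence
```

```bash
sed -i 's/(S>190)&(V>60)/(S>155)\&(V>60)/' h.py
python3 - <<'E'
from h import *
T=cv2.imread('pics/top0.png');S=cv2.imread('pics/scene0.png')
hs=lambda I,u:cv2.cvtColor(I,cv2.COLOR_BGR2HSV)[u[1],u[0]]
print(hs(T,(302,143)),hs(T,(300,170)),hs(S,(351,175)))
cv2.imwrite('pics/tc.png',cv2.resize(T[110:250,130:380],None,fx=3,fy=3,interpolation=cv2.INTER_CUBIC))
a=dict(blue=(302,143),black=(147,161),grey=(246,158)); b=dict(blue=(351,174),black=(250,141),grey=(304,167))
for c in a:
  try:
    m,ca,sa=blob(T,c,a[c],11); m,cb,sb=blob(S,c,b[c],12)
    X,g=tri(ray('top',ca),ray('scene',cb)); print(c,ca,sa[2:],cb,sb[2:],X,g[0], plane('top',ca,.105))
  except Exception as e: print(c,e)
E
```

```text
[111 212  66] [112  98 180] [111 158 139]
blue [302.2476 143.1429] [ 12  12 105] [349.7826 175.8478] [ 8 13 46] [ 0.6539 -0.1193  0.1012] 0.4117166797180805 [ 0.6528 -0.1188  0.105 ]
black [147.048 163.128] [ 13  13 125] [249.3509 141.9649] [ 8 12 57] [0.5976 0.2395 0.104 ] 1.0730954834168747 [0.5983 0.2385 0.105 ]
grey [246.426  161.7692] [ 18  15 169] [301.3918 167.8082] [ 19  24 245] [0.6059 0.0118 0.0943] 3.223608193935196 [0.6065 0.009  0.105 ]
```

View pics/tc.png

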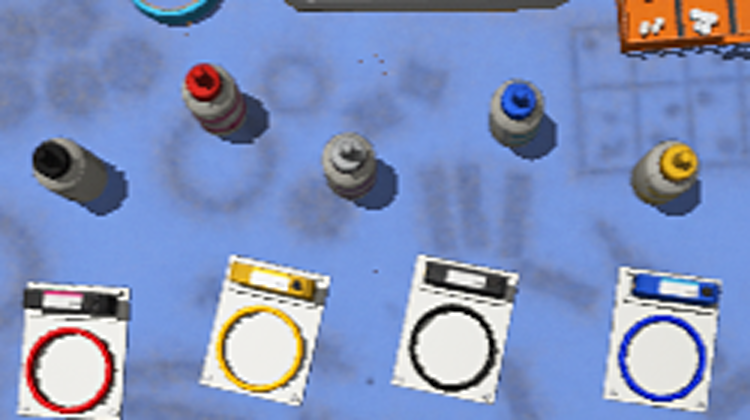

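```bash
python3 -m crank '[[0.04,-0.09,0,0.06,1],[0.08,-0.18,0,0.06,1],[0.08,-0.18,0,0.06,1],[0.08,-0.18,0,0.06,1],[0.08,-0.18,0,0.06,1],[0.08,-0.18,0,0.06,1],[0.08,-0.18,0,0.07,1],[0.08,-0.18,0,0.06,1]]' 40
python3 -m crank '[[0.08,-0.18,0,0,1],[0.08,-0.18,0,0,1],[0.08,-0.18,0,0,1],[0.08,-0.18,0,0,1],[0.08,-0.18,0,0,1],[0.08,-0.18,0,0,1],[0.08,-0.18,0,0,1],[0.08,-0.18,0,0,1]]'
```

```text
clock: 0.77
tcp_pos: [0.3717, 0.3543, 0.2311]
orientation: [0.009, -3.141, 0.001]
contact_force: [1.1, 0.1, -0.7]
grip_width: 0.0852
gripper_force: 0.0
clock: 1.43
tcp_pos: [0.4996, 0.0665, 0.2312]
orientation: [0.005, -3.141, -0.0]
contact_force: [1.2, 1.8, -0.0]
grip_width: 0.0858
gripper_force: 0.0
```

```bash
python3 -m crank '[[0.06,-0.18,0,0,1],[0.06,-0.18,0,0,1],[0.06,-0.18,0,0,1],[0.06,-0.18,0,0,1],[0.06,-0.18,0,0,1],[0.06,-0.18,0,0,1],[0.06,-0.18,0,0,1],[0,0,0,0,1]]'
python3 - <<'E'
from h import *
o=r.get_obs();print(o['tcp_pos'])
c=r.camera_model('wrist');W=r.grab_frame('wrist');cv2.imwrite('pics/w1.png',W)
R=np.array(c['R']);print(-R.T@c['t'],R[2])
d=np.array([.6086,-.2429])-o['tcp_pos'][:2];print('shift units',d/.2)
x=R@np.array([.6086,-.2429,.103])+c['t'];print('cap px',c['fx']*x[:2]/x[2]+[c['cx'],c['cy']])
E
```

```text
clock: 2.1
tcp_pos: [0.5834, -0.1928, 0.2313]
orientation: [0.01, 3.141, -0.009]
contact_force: [-1.7, -0.9, 0.7]
grip_width: 0.0852
gripper_force: 0.0
[ 0.5834 -0.1928  0.2313]
[ 0.5026 -0.1926  0.3737] [ 0.3142 -0.0072 -0.9493]
shift units [ 0.1259 -0.2507]
cap px [221.9049 227.2409]
```

View pics/w1.png

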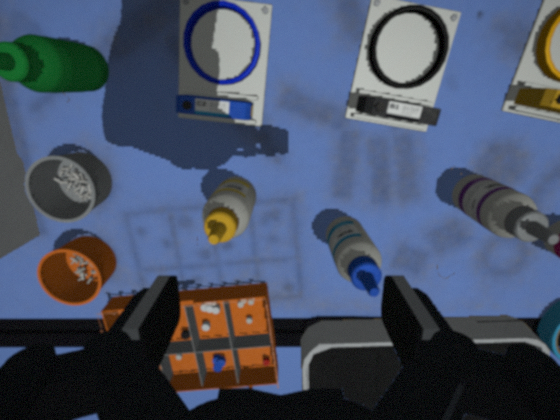

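```bash
python3 -m crank '[[0.063,-0.125,0,0,1],[0.063,-0.125,0,0,1],[0,0,-0.15,0,1],[0,0,-0.15,0,1],[0,0,-0.15,0,1],[0,0,-0.15,0,1],[0,0,-0.1,0,1],[0,0,0,0,1]]'
python3 - <<'E'
from h import *
o=r.get_obs();print(o['tcp_pos'],o['contact_force'])
W=r.grab_frame('wrist');cv2.imwrite('pics/w2.png',W)
E
```

```text
clock: 2.82
tcp_pos: [0.6054, -0.2306, 0.0862]
orientation: [0.007, -3.133, -0.005]
contact_force: [-0.3, 0.0, -0.3]
grip_width: 0.0856
gripper_force: 0.0
[ 0.6054 -0.2306  0.0862] [-0.319   0.0272 -0.3179]
```

View pics/w2.png

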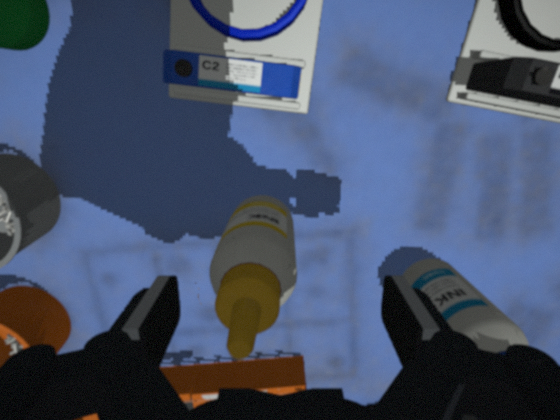

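```bash
python3 -m crank '[[0.016,-0.06,0,0,1],[0,0,0,0,1],[0,0,-0.06,0,1],[0,0,-0.06,0,1],[0,0,0,0,1],[0,0,0,0,1]]'
```

```text
clock: 3.37
tcp_pos: [0.6111, -0.2449, 0.0662]
orientation: [0.005, -3.139, -0.002]
contact_force: [0.3, 0.2, -0.0]
grip_width: 0.0857
gripper_force: 0.0
```

```bash
python3 -m crank '[[-0.01,0.01,-0.03,0,1],[0,0,0,0,1],[0,0,0,0,-1],[0,0,0,0,-1],[0,0,0,0,-1],[0,0,0,0,-1],[0,0,0,0,-1],[0,0,0,0,-1]]' 40; python3 -m crank '[[0,0,0,0,-1],[0,0,0,0,-1],[0,0,0,0,-1]]'
```

```text
clock: 4.03
tcp_pos: [0.6103, -0.2438, 0.062]
orientation: [-0.005, 3.141, -0.0]
contact_force: [-0.7, 0.4, 4.4]
grip_width: 0.0409
gripper_force: 40.7
clock: 4.28
tcp_pos: [0.6103, -0.2438, 0.0619]
orientation: [-0.005, 3.141, -0.0]
contact_force: [-0.7, -0.4, 6.1]
grip_width: 0.0413
gripper_force: 40.8
```

```bash
python3 -m crank '[[0,0,0.05,0,-1],[0,0,0.1,0,-1],[0,0,0.15,0,-1],[0,0,0.15,0,-1],[0,0,0.15,0,-1],[0,0,0.15,0,-1],[0,0,0.05,0,-1],[0,0,0,0,-1]]'
python3 - <<'E'
from h import *
o=r.get_obs();print((np.array([.4602,.0856])-o['tcp_pos'][:2])/.2)
cv2.imwrite('pics/s1.png',r.grab_frame('scene')[60:300,100:500])
E
```

```text
clock: 4.95
tcp_pos: [0.6114, -0.2444, 0.2247]
orientation: [-0.004, 3.136, -0.002]
contact_force: [0.0, -1.2, -2.1]
grip_width: 0.041
gripper_force: 40.8
[-0.7558  1.6498]
```

View pics/s1.png

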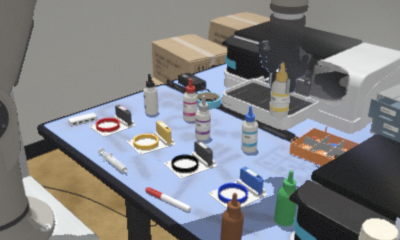

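```bash
python3 -m crank '[[-0.03,0.07,0,0,-1],[-0.06,0.14,0,0,-1],[-0.08,0.18,0,0,-1],[-0.08,0.18,0,0,-1],[-0.08,0.18,0,0,-1],[-0.08,0.18,0,0,-1],[-0.08,0.18,0,0,-1],[-0.08,0.18,0,0,-1]]'; python3 -m crank '[[-0.08,0.18,0,0,-1],[-0.06,0.12,0,0,-1],[-0.03,0.05,0,0,-1],[0,0,0,0,-1],[0,0,0,0,-1]]'
```

```text
clock: 5.67
tcp_pos: [0.4932, 0.0159, 0.2191]
orientation: [0.005, -3.138, 0.001]
contact_force: [0.6, 0.2, -1.4]
grip_width: 0.041
gripper_force: 40.8
clock: 6.08
tcp_pos: [0.4606, 0.0845, 0.2197]
orientation: [0.008, -3.139, 0.002]
contact_force: [-1.0, -0.5, -0.6]
grip_width: 0.0408
gripper_force: 40.8
```

```bash
python3 -m crank '[[0.006,0.005,-0.05,0,-1],[0,0,-0.12,0,-1],[0,0,-0.15,0,-1],[0,0,-0.15,0,-1],[0,0,-0.12,0,-1],[0,0,-0.06,0,-1],[0,0,0,0,-1],[0,0,0,0,-1]]'
python3 - <<'E'
from h import *
a=r.grab_frame('scene')[150:260,180:330];b=r.grab_frame('wrist')
cv2.imwrite('pics/p1.png',np.hstack([cv2.resize(a,(573,420),interpolation=cv2.INTER_CUBIC)[:,:400],cv2.resize(b[:,80:480],(400,420))]))
E
```

```text
clock: 6.75
tcp_pos: [0.4627, 0.0839, 0.0902]
orientation: [0.001, -3.139, 0.002]
contact_force: [0.3, -0.2, -1.9]
grip_width: 0.0411
gripper_force: 40.8
```

View pics/p1.png

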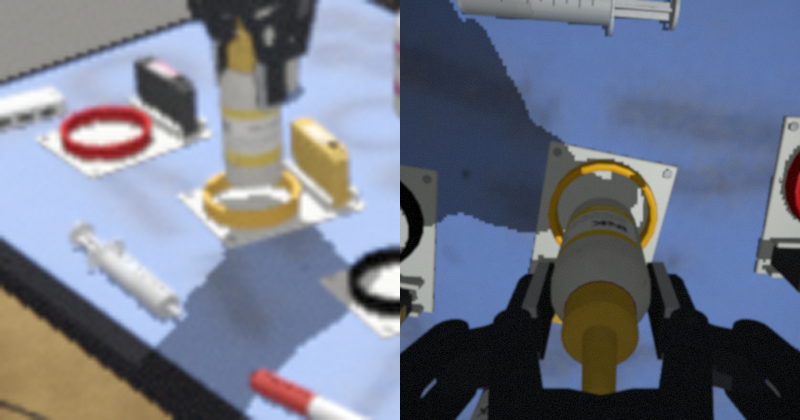

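```bash
python3 -m crank '[[-0.003,0.006,-0.03,0,-1],[0,0,-0.03,0,-1],[0,0,-0.03,0,-1],[0,0,0,0,-1],[0,0,0,0,-1]]'
```

```text
clock: 7.27
tcp_pos: [0.4621, 0.0865, 0.073]
orientation: [0.005, -3.141, 0.0]
contact_force: [0.1, -0.1, -0.2]
grip_width: 0.0409
gripper_force: 40.8
```

```bash
python3 -m crank '[[0,0,-0.015,0,-1],[0,0,-0.01,0,-1],[0,0,0,0,-1],[0,0,0,0,-1]]'; python3 -m crank '[[0,0,-0.01,0,-1],[0,0,0,0,-1],[0,0,0,0,-1]]'
```

```text
clock: 7.6
tcp_pos: [0.4625, 0.0866, 0.0682]
orientation: [0.005, -3.141, 0.0]
contact_force: [-0.5, 0.5, -0.9]
grip_width: 0.0411
gripper_force: 40.8
clock: 7.85
tcp_pos: [0.4625, 0.0866, 0.0663]
orientation: [0.005, -3.141, 0.0]
contact_force: [-0.2, -0.4, -0.3]
grip_width: 0.0412
gripper_force: 40.8
```

```bash
python3 -m crank '[[0,0,-0.008,0,-1],[0,0,0,0,-1],[0,0,0,0,-1]]'; python3 -m crank '[[0,0,-0.006,0,-1],[0,0,0,0,-1],[0,0,0,0,-1]]'
```

```text
clock: 8.1
tcp_pos: [0.4633, 0.0866, 0.0658]
orientation: [-0.004, 3.14, 0.001]
contact_force: [-1.9, -1.0, 13.7]
grip_width: 0.0409
gripper_force: 42.1
clock: 8.35
tcp_pos: [0.464, 0.0867, 0.0658]
orientation: [-0.004, 3.139, 0.002]
contact_force: [-5.3, -2.2, 28.0]
grip_width: 0.0407
gripper_force: 43.4
```

```bash
python3 -m crank '[[0,0,0.007,0,-1],[0,0,0,0,-1],[0,0,0,0,0.3],[0,0,0,0,0.6],[0,0,0,0,1],[0,0,0,0,1],[0,0,0,0,1],[0,0,0,0,1]]'; python3 -m crank '[[0,0,0.05,0,1],[0,0,0.12,0,1],[0,0,0.18,0,1],[0,0,0.18,0,1],[0,0,0.18,0,1],[0,0,0.12,0,1],[0,0,0,0,1],[0,0,0,0,1]]'
python3 - <<'E'
from h import *
o=r.get_obs();print((np.array([.6619,.1251])-o['tcp_pos'][:2])/.2)
W=r.grab_frame('wrist');cv2.imwrite('pics/w3.png',W);c=r.camera_model('wrist')
a=r.grab_frame('scene')
m,ca,s=blob(a,'yellow',(246,175),18);print(ca,s)
cv2.imwrite('pics/p2.png',np.hstack([cv2.resize(a[120:260,180:330],(450,420),interpolation=cv2.INTER_CUBIC),cv2.resize(W[:,80:480],(350,420))]))
E
```

```text
clock: 9.02
tcp_pos: [0.4624, 0.0866, 0.0647]
orientation: [0.005, -3.141, 0.0]
contact_force: [-0.0, 0.3, 0.0]
grip_width: 0.0855
gripper_force: 0.0
clock: 9.68
tcp_pos: [0.4633, 0.0869, 0.2328]
orientation: [-0.005, 3.138, 0.003]
contact_force: [-0.7, -1.3, -0.9]
grip_width: 0.0855
gripper_force: 0.0
[0.993  0.1912]
[244.3443 170.8525] [241 162   8  14  61]
```

View pics/p2.png

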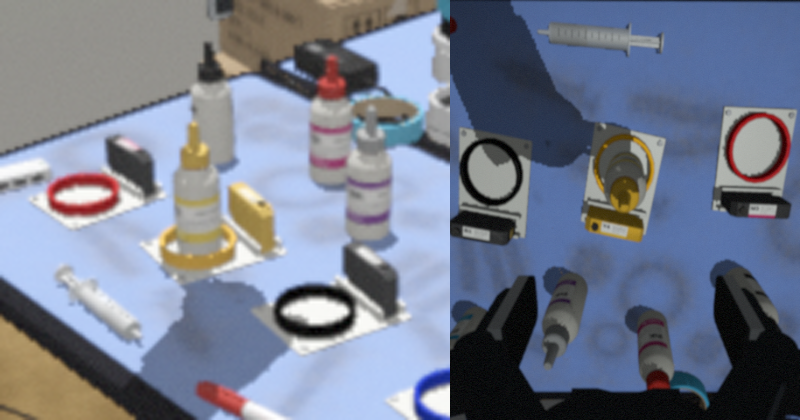

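```bash
python3 -m crank '[[0.08,0.01,0,0,1],[0.16,0.03,0,0,1],[0.17,0.04,0,0,1],[0.17,0.04,0,0,1],[0.17,0.03,0,0,1],[0.15,0.03,0,0,1],[0.09,0.01,0,0,1],[0,0,0,0,1]]';python3 -m crank '[[0,0,-0.1,0,1],[0,0,-0.15,0,1],[0,0,-0.15,0,1],[0,0,-0.15,0,1],[0,0,-0.15,0,1],[0,0,0,0,1],[0,0,0,0,1]]'
python3 - <<'E'
from h import *
o=r.get_obs();print((np.array([.6619,.1251,.062])-o['tcp_pos'])/.2)
cv2.imwrite('pics/w4.png',r.grab_frame('wrist'))
E
```

```text
clock: 10.45
tcp_pos: [0.6625, 0.1249, 0.2279]
orientation: [0.005, -3.14, 0.003]
contact_force: [-0.1, -0.1, 0.0]
grip_width: 0.0858
gripper_force: 0.0
clock: 11.03
tcp_pos: [0.658, 0.124, 0.0887]
orientation: [0.004, -3.136, 0.003]
contact_force: [0.4, -0.2, 0.6]
grip_width: 0.0853
gripper_force: 0.0
[ 0.0196  0.0056 -0.1333]
```

View pics/w4.png

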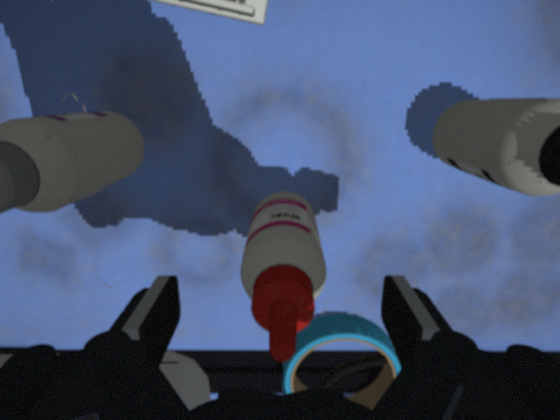

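```bash
python3 -m crank '[[0.015,0.005,-0.05,0,1],[0,0,-0.05,0,1],[0,0,-0.033,0,1],[0,0,0,0,1],[0,0,0,0,1]]';python3 -m crank '[[0,0,0,0,-1],[0,0,0,0,-1],[0,0,0,0,-1],[0,0,0,0,-1],[0,0,0,0,-1],[0,0,0,0,-1],[0,0,0,0,-1],[0,0,0,0,-1]]'
```

```text
clock: 11.5
tcp_pos: [0.6632, 0.1256, 0.064]
orientation: [0.005, -3.141, 0.0]
contact_force: [0.6, -0.4, -0.0]
grip_width: 0.0855
gripper_force: 0.0
clock: 12.17
tcp_pos: [0.6639, 0.1256, 0.065]
orientation: [-0.005, 3.141, 0.0]
contact_force: [-1.3, -0.4, 5.5]
grip_width: 0.0408
gripper_force: 40.8
```

```bash
python3 -m crank '[[0,0,0.05,0,-1],[0,0,0.1,0,-1],[0,0,0.15,0,-1],[0,0,0.15,0,-1],[0,0,0.15,0,-1],[0,0,0.15,0,-1],[0,0,0.05,0,-1],[0,0,0,0,-1]]'; python3 -m crank '[[-0.06,0.03,0,0,-1],[-0.12,0.06,0,0,-1],[-0.16,0.09,0,0,-1],[-0.17,0.09,0,0,-1],[-0.17,0.09,0,0,-1],[-0.16,0.08,0,0,-1],[-0.13,0.07,0,0,-1],[-0.09,0.05,0,0,-1]]';python3 -m crank '[[-0.05,0.03,0,0,-1],[0,0,0,0,-1],[0,0,0,0,-1]]'
```

```text
clock: 12.83
tcp_pos: [0.6652, 0.1258, 0.2279]
orientation: [-0.005, 3.136, 0.003]
contact_force: [-0.2, 0.3, -1.0]
grip_width: 0.0404
gripper_force: 40.8
clock: 13.5
tcp_pos: [0.4472, 0.2385, 0.2222]
orientation: [0.01, -3.137, 0.003]
contact_force: [0.2, -0.2, -2.2]
grip_width: 0.0409
gripper_force: 40.7
clock: 13.75
tcp_pos: [0.4407, 0.2433, 0.2231]
orientation: [0.007, -3.14, 0.002]
contact_force: [0.9, -0.5, -0.8]
grip_width: 0.0407
gripper_force: 40.8
```

```bash
python3 -m crank '[[0,0,-0.05,0,-1],[0,0,-0.12,0,-1],[0,0,-0.15,0,-1],[0,0,-0.15,0,-1],[0,0,-0.12,0,-1],[0,0,-0.05,0,-1],[0,0,0,0,-1],[0,0,0,0,-1]]'
```

```text
clock: 14.42
tcp_pos: [0.4421, 0.2429, 0.0961]
orientation: [0.003, -3.141, 0.001]
contact_force: [1.1, -0.1, -0.6]
grip_width: 0.0405
gripper_force: 40.8
```

```bash
python3 -m crank '[[-0.007,0,-0.03,0,-1],[0,0,-0.03,0,-1],[0,0,-0.03,0,-1],[0,0,-0.02,0,-1],[0,0,0,0,-1],[0,0,0,0,-1]]'; python3 -m crank '[[0,0,-0.012,0,-1],[0,0,0,0,-1],[0,0,0,0,-1]]'
```

```text
clock: 14.92
tcp_pos: [0.44, 0.2436, 0.0742]
orientation: [0.005, -3.141, 0.0]
contact_force: [0.4, 0.9, -0.2]
grip_width: 0.0406
gripper_force: 40.8
clock: 15.17
tcp_pos: [0.4401, 0.2437, 0.0719]
orientation: [-0.005, 3.142, 0.0]
contact_force: [-0.3, 0.5, -0.5]
grip_width: 0.0407
gripper_force: 40.8
```

```bash
python3 -m crank '[[0,0,-0.01,0,-1],[0,0,0,0,-1],[0,0,0,0,-1]]'; python3 -m crank '[[0,0,-0.006,0,-1],[0,0,0,0,-1],[0,0,0,0,-1]]'
```

```text
clock: 15.42
tcp_pos: [0.44, 0.2436, 0.0698]
orientation: [0.005, -3.141, 0.0]
contact_force: [-0.1, -0.3, -0.1]
grip_width: 0.0407
gripper_force: 40.8
clock: 15.67
tcp_pos: [0.4404, 0.2437, 0.069]
orientation: [-0.005, 3.141, 0.001]
contact_force: [0.8, -1.3, 2.5]
grip_width: 0.0404
gripper_force: 41.1
```

Touchdown at the expected height (0.069). Release, rise and check.

```bash
python3 -m crank '[[0,0,0,0,0.3],[0,0,0,0,0.6],[0,0,0,0,1],[0,0,0,0,1],[0,0,0,0,1],[0,0,0,0,1]]'; python3 -m crank '[[0,0,0.05,0,1],[0,0,0.12,0,1],[0,0,0.18,0,1],[0,0,0.18,0,1],[0,0,0.18,0,1],[0,0,0.12,0,1],[0,0,0,0,1],[0,0,0,0,1]]'
python3 - <<'E'
from h import *
o=r.get_obs();print((np.array([.6539,-.1193])-o['tcp_pos'][:2])/.2)
W=r.grab_frame('wrist');a=r.grab_frame('scene')
cv2.imwrite('pics/p3.png',np.hstack([cv2.resize(a[110:250,150:300],(450,420),interpolation=cv2.INTER_CUBIC),cv2.resize(W[:,80:480],(350,420))]))
E
```

```text
clock: 16.17
tcp_pos: [0.4401, 0.2436, 0.0686]
orientation: [0.005, -3.141, 0.0]
contact_force: [-0.4, 0.2, -0.9]
grip_width: 0.0854
gripper_force: 0.0
clock: 16.83
tcp_pos: [0.4408, 0.2441, 0.2368]
orientation: [-0.005, 3.139, 0.004]
contact_force: [-0.2, 0.9, -0.4]
grip_width: 0.0853
gripper_force: 0.0
[ 1.0653 -1.8168]
```

View pics/p3.png

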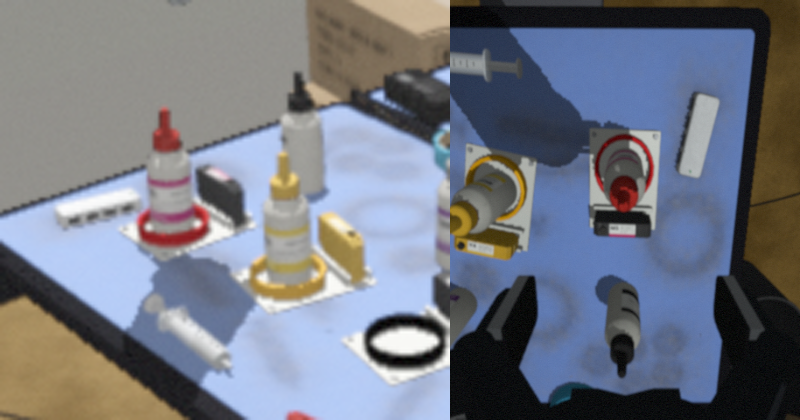

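```bash
python3 -m crank '[[0.05,-0.08,0,0,1],[0.1,-0.17,0,0,1],[0.1,-0.17,0,0,1],[0.1,-0.17,0,0,1],[0.1,-0.17,0,0,1],[0.1,-0.17,0,0,1],[0.1,-0.17,0,0,1],[0.1,-0.17,0,0,1]]';python3 -m crank '[[0.1,-0.17,0,0,1],[0.1,-0.17,0,0,1],[0.08,-0.14,0,0,1],[0.03,-0.06,0,0,1],[0,0,0,0,1],[0,0,0,0,1]]'
python3 - <<'E'
from h import *
o=r.get_obs();print((np.array([.6539,-.1193,.09])-o['tcp_pos'])/.2)
E
```

```text
clock: 17.6
tcp_pos: [0.5897, -0.0122, 0.2329]
orientation: [0.005, -3.138, 0.001]
contact_force: [-0.3, 1.4, -0.1]
grip_width: 0.0854
gripper_force: 0.0
clock: 18.1
tcp_pos: [0.6512, -0.1184, 0.2329]
orientation: [0.003, -3.138, -0.001]
contact_force: [-0.2, 1.2, 0.3]
grip_width: 0.0852
gripper_force: 0.0
[ 0.0137 -0.0046 -0.7145]
```

```bash
python3 -m crank '[[0.02,-0.005,-0.1,0,1],[0,0,-0.15,0,1],[0,0,-0.15,0,1],[0,0,-0.15,0,1],[0,0,-0.14,0,1],[0,0,0,0,1],[0,0,0,0,1]]'
python3 - <<'E'
from h import *
o=r.get_obs();print((np.array([.6545,-.1193,.062])-o['tcp_pos'])/.2)
c=r.camera_model('wrist');W=r.grab_frame('wrist');cv2.imwrite('pics/w5.png',W)
m,ce,s=blob(W,'blue',(285,310),45);print(ce,s,plane('wrist',ce,.105,c))
E
```

```text
clock: 18.68
tcp_pos: [0.6545, -0.1168, 0.0954]
orientation: [0.009, -3.137, -0.002]
contact_force: [-0.1, -0.0, 0.6]
grip_width: 0.0854
gripper_force: 0.0
[-0.0001 -0.0125 -0.167 ]
[271.2558 292.1269] [ 242  265   60   69 2956] [ 0.6558 -0.1218  0.105 ]
```

```bash
python3 -m crank '[[0.005,-0.015,-0.06,0,1],[0,0,-0.06,0,1],[0,0,-0.045,0,1],[0,0,0,0,1],[0,0,0,0,1]]';python3 -m crank '[[0,0,0,0,-1],[0,0,0,0,-1],[0,0,0,0,-1],[0,0,0,0,-1],[0,0,0,0,-1],[0,0,0,0,-1],[0,0,0,0,-1],[0,0,0,0,-1]]'
```

```text
clock: 19.15
tcp_pos: [0.6566, -0.1223, 0.063]
orientation: [0.005, -3.14, -0.0]
contact_force: [-0.3, -0.0, 0.1]
grip_width: 0.0852
gripper_force: 0.0
clock: 19.82
tcp_pos: [0.6577, -0.1225, 0.0644]
orientation: [-0.005, 3.14, -0.0]
contact_force: [-0.6, -1.2, 5.3]
grip_width: 0.0408
gripper_force: 40.6
```

```bash
python3 -m crank '[[0,0,0.05,0,-1],[0,0,0.1,0,-1],[0,0,0.15,0,-1],[0,0,0.15,0,-1],[0,0,0.15,0,-1],[0,0,0.15,0,-1],[0,0,0.05,0,-1],[0,0,0,0,-1]]'; python3 -m crank '[[-0.06,-0.04,0,0,-1],[-0.12,-0.07,0,0,-1],[-0.15,-0.1,0,0,-1],[-0.15,-0.1,0,0,-1],[-0.15,-0.1,0,0,-1],[-0.15,-0.09,0,0,-1],[-0.12,-0.07,0,0,-1],[-0.06,-0.04,0,0,-1]]';python3 -m crank '[[-0.02,-0.01,0,0,-1],[0,0,0,0,-1],[0,0,0,0,-1]]'
python3 - <<'E'
from h import *
o=r.get_obs();print((np.array([.4623,-.246,.092])-o['tcp_pos'])/.2)
E
```

```text
clock: 20.48
tcp_pos: [0.6585, -0.1228, 0.227]
orientation: [-0.004, 3.136, -0.0]
contact_force: [0.4, 0.0, -0.4]
grip_width: 0.0411
gripper_force: 40.8
clock: 21.15
tcp_pos: [0.4602, -0.2459, 0.2218]
orientation: [-0.001, -3.137, -0.002]
contact_force: [0.5, -0.5, -0.8]
grip_width: 0.0409
gripper_force: 40.8
clock: 21.4
tcp_pos: [0.4624, -0.2451, 0.2233]
orientation: [-0.008, 3.142, 0.001]
contact_force: [-0.0, 0.1, -1.1]
grip_width: 0.0411
gripper_force: 40.8
[-0.0006 -0.0044 -0.6563]
```

```bash
python3 -m crank '[[0,0,-0.05,0,-1],[0,0,-0.12,0,-1],[0,0,-0.15,0,-1],[0,0,-0.15,0,-1],[0,0,-0.12,0,-1],[0,0,-0.06,0,-1],[0,0,0,0,-1],[0,0,0,0,-1]]'
python3 - <<'E'
from h import *
o=r.get_obs();print((np.array([.4623,-.246,.0684])-o['tcp_pos'])/.2)
b=r.grab_frame('wrist');a=r.grab_frame('scene')
cv2.imwrite('pics/p4.png',np.hstack([cv2.resize(a[190:300,260:410],(573,420),interpolation=cv2.INTER_CUBIC)[:,:400],cv2.resize(b[:,80:480],(400,420))]))
E
```

```text
clock: 22.07
tcp_pos: [0.4615, -0.2455, 0.0926]
orientation: [0.007, -3.14, -0.001]
contact_force: [0.6, 0.6, -0.1]
grip_width: 0.0406
gripper_force: 40.8
[ 0.0042 -0.0026 -0.1211]
```

View pics/p4.png

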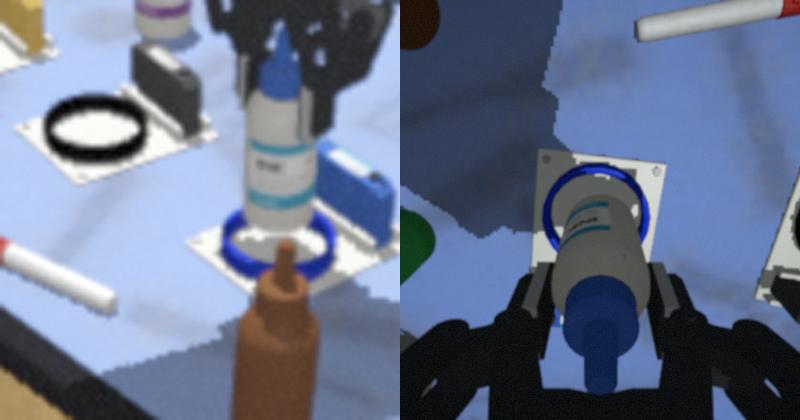

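```bash
python3 -m crank '[[0.003,-0.015,-0.03,0,-1],[0,0,-0.03,0,-1],[0,0,-0.03,0,-1],[0,0,-0.015,0,-1],[0,0,0,0,-1],[0,0,0,0,-1]]'; python3 -m crank '[[0,0,-0.01,0,-1],[0,0,0,0,-1],[0,0,0,0,-1]]'
```

```text
clock: 22.67
tcp_pos: [0.4615, -0.2493, 0.0725]
orientation: [0.005, -3.141, -0.0]
contact_force: [-0.2, 0.3, -0.8]
grip_width: 0.041
gripper_force: 40.8
clock: 22.92
tcp_pos: [0.4617, -0.2494, 0.0708]
orientation: [-0.005, 3.141, -0.0]
contact_force: [-0.6, 0.1, -1.0]
grip_width: 0.0403
gripper_force: 40.8
```

```bash
python3 -m crank '[[0,0,-0.008,0,-1],[0,0,0,0,-1],[0,0,0,0,-1]]'; python3 -m crank '[[0,0,-0.007,0,-1],[0,0,0,0,-1],[0,0,0,0,-1]]'
```

```text
clock: 23.17
tcp_pos: [0.4617, -0.2494, 0.0691]
orientation: [0.005, -3.142, -0.0]
contact_force: [0.3, -0.7, -1.8]
grip_width: 0.0406
gripper_force: 40.8
clock: 23.42
tcp_pos: [0.4625, -0.2495, 0.0684]
orientation: [-0.005, 3.14, -0.0]
contact_force: [-0.9, 0.3, 5.6]
grip_width: 0.0403
gripper_force: 41.4
```

```bash
python3 -m crank '[[0,0,0,0,0.3],[0,0,0,0,0.6],[0,0,0,0,1],[0,0,0,0,1],[0,0,0,0,1],[0,0,0,0,1]]'; python3 -m crank '[[0,0,0.05,0,1],[0,0,0.12,0,1],[0,0,0.18,0,1],[0,0,0.18,0,1],[0,0,0.18,0,1],[0,0,0.12,0,1],[0,0,0,0,1],[0,0,0,0,1]]'
python3 - <<'E'
from h import *
o=r.get_obs();print((np.array([.5976,.2395])-o['tcp_pos'][:2])/.2)
W=r.grab_frame('wrist');a=r.grab_frame('scene')
cv2.imwrite('pics/p5.png',np.hstack([cv2.resize(a[160:300,260:410],(450,420),interpolation=cv2.INTER_CUBIC),cv2.resize(W[:,80:480],(350,420))]))
E
```

```text
clock: 23.92
tcp_pos: [0.4616, -0.2494, 0.0676]
orientation: [0.005, -3.141, -0.0]
contact_force: [-0.1, 0.1, -0.4]
grip_width: 0.0852
gripper_force: 0.0
clock: 24.58
tcp_pos: [0.4625, -0.2497, 0.2357]
orientation: [-0.005, 3.138, -0.001]
contact_force: [0.2, 0.6, -0.6]
grip_width: 0.0853
gripper_force: 0.0
[0.6757 2.4462]
```

View pics/p5.png

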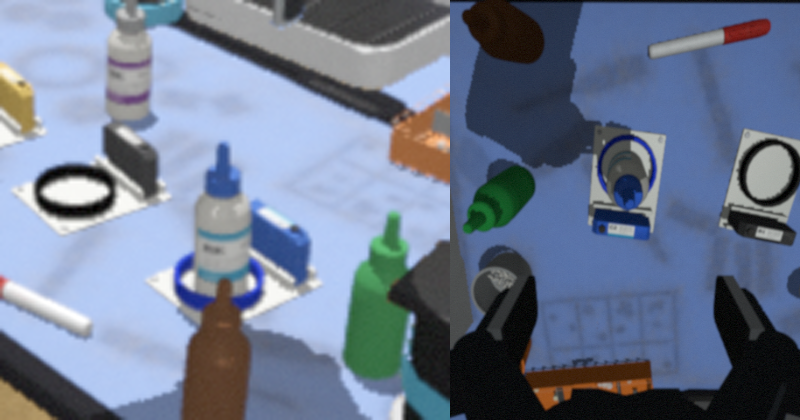

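```bash
python3 -m crank '[[0.02,0.08,0,0,1],[0.05,0.17,0,0,1],[0.05,0.18,0,0,1],[0.05,0.18,0,0,1],[0.05,0.18,0,0,1],[0.05,0.18,0,0,1],[0.05,0.18,0,0,1],[0.05,0.18,0,0,1]]';python3 -m crank '[[0.05,0.18,0,0,1],[0.05,0.18,0,0,1],[0.05,0.18,0,0,1],[0.05,0.18,0,0,1],[0.05,0.18,0,0,1],[0.03,0.14,0,0,1],[0.02,0.05,0,0,1],[0,0,0,0,1]]'
python3 - <<'E'
from h import *
o=r.get_obs();print((np.array([.5976,.2395,.09])-o['tcp_pos'])/.2)
E
```

```text
clock: 25.35
tcp_pos: [0.5348, 0.0183, 0.2321]
orientation: [0.005, -3.138, 0.001]
contact_force: [1.2, -0.6, 0.5]
grip_width: 0.0855
gripper_force: 0.0
clock: 26.02
tcp_pos: [0.5947, 0.2382, 0.2313]
orientation: [0.013, -3.138, 0.001]
contact_force: [-0.9, -0.1, -0.1]
grip_width: 0.0853
gripper_force: 0.0
[ 0.0147  0.0065 -0.7066]
```

```bash
python3 -m crank '[[0.02,0,-0.1,0,1],[0,0,-0.15,0,1],[0,0,-0.15,0,1],[0,0,-0.15,0,1],[0,0,-0.14,0,1],[0,0,0,0,1],[0,0,0,0,1]]'
python3 - <<'E'
from h import *
o=r.get_obs();print((np.array([.599,.239,.062])-o['tcp_pos'])/.2)
c=r.camera_model('wrist');W=r.grab_frame('wrist');cv2.imwrite('pics/w6.png',W)
m,ce,s=blob(W,'black',(280,300),48);print(ce,s,plane('wrist',ce,.105,c))
E
```

```text
clock: 26.6
tcp_pos: [0.5984, 0.2319, 0.0942]
orientation: [0.001, -3.137, 0.005]
contact_force: [0.9, 0.6, 0.6]
grip_width: 0.0853
gripper_force: 0.0
[ 0.0031  0.0355 -0.1608]
[300.5648 289.0695] [ 270  252   58   87 3293] [0.5974 0.2395 0.105 ]
```

View pics/w6.png

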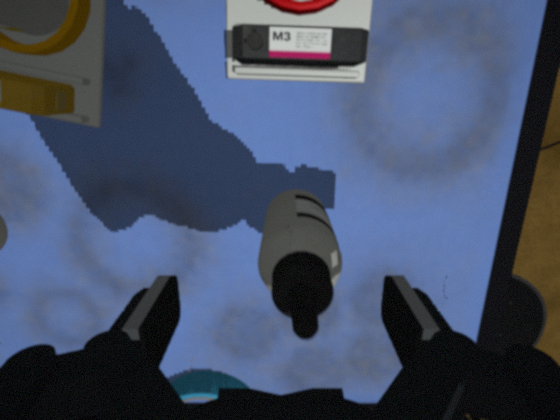

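```bash
python3 -m crank '[[0,0.036,0,0,1],[0,0,-0.06,0,1],[0,0,-0.06,0,1],[0,0,-0.035,0,1],[0,0,0,0,1],[0,0,0,0,1]]'
```

```text
clock: 27.15
tcp_pos: [0.5992, 0.2414, 0.0639]
orientation: [0.005, -3.14, 0.001]
contact_force: [-0.1, -0.3, 0.4]
grip_width: 0.0854
gripper_force: 0.0
```

```bash
python3 -m crank '[[0,-0.008,0,0,-1],[0,0,0,0,-1],[0,0,0,0,-1],[0,0,0,0,-1],[0,0,0,0,-1],[0,0,0,0,-1],[0,0,0,0,-1],[0,0,0,0,-1]]'; python3 -m crank '[[0,0,0.05,0,-1],[0,0,0.1,0,-1],[0,0,0.15,0,-1],[0,0,0.15,0,-1],[0,0,0.15,0,-1],[0,0,0.15,0,-1],[0,0,0.05,0,-1],[0,0,0,0,-1]]'
```

```text
clock: 27.82
tcp_pos: [0.6003, 0.2403, 0.0655]
orientation: [-0.005, 3.14, 0.001]
contact_force: [-0.5, -0.5, 5.9]
grip_width: 0.0406
gripper_force: 40.5
clock: 28.48
tcp_pos: [0.6012, 0.2408, 0.228]
orientation: [-0.005, 3.137, 0.004]
contact_force: [1.0, 0.4, -2.1]
grip_width: 0.0405
gripper_force: 40.9
```

```bash
python3 -m crank '[[-0.03,-0.06,0.02,0,-1],[-0.05,-0.12,0.02,0,-1],[-0.07,-0.17,0,0,-1],[-0.07,-0.17,0,0,-1],[-0.07,-0.17,0,0,-1],[-0.07,-0.17,0,0,-1],[-0.07,-0.17,0,0,-1],[-0.07,-0.17,0,0,-1]]'; python3 -m crank '[[-0.07,-0.17,0,0,-1],[-0.05,-0.12,0,0,-1],[-0.03,-0.06,0,0,-1],[-0.01,-0.02,0,0,-1],[0,0,0,0,-1],[0,0,0,0,-1]]'
python3 - <<'E'
from h import *
o=r.get_obs();print((np.array([.467,-.0737,.095])-o['tcp_pos'])/.2)
E
```

```text
clock: 29.15
tcp_pos: [0.4966, -0.002, 0.2305]
orientation: [0.004, -3.137, 0.001]
contact_force: [0.8, -0.6, -0.9]
grip_width: 0.0409
gripper_force: 40.9
clock: 29.65
tcp_pos: [0.4679, -0.0724, 0.2321]
orientation: [0.007, -3.141, -0.001]
contact_force: [0.1, 1.3, -1.2]
grip_width: 0.0406
gripper_force: 40.9
[-0.0043 -0.0066 -0.6857]
```

```bash
python3 -m crank '[[-0.004,-0.004,-0.05,0,-1],[0,0,-0.12,0,-1],[0,0,-0.15,0,-1],[0,0,-0.15,0,-1],[0,0,-0.12,0,-1],[0,0,-0.09,0,-1],[0,0,0,0,-1],[0,0,0,0,-1]]'
python3 - <<'E'
from h import *
o=r.get_obs();print((np.array([.467,-.0737,.0695])-o['tcp_pos'])/.2)
c=r.camera_model('wrist');W=r.grab_frame('wrist')
cv2.imwrite('pics/w7.png',W)
m,ce,s=blob(W,'black',(280,210),75);e=cv2.fitEllipse(cv2.convexHull(cv2.findNonZero(m)));print(s,e,plane('wrist',e[0],.018,c))
E
```

```text
clock: 30.32
tcp_pos: [0.4663, -0.0736, 0.0956]
orientation: [0.007, -3.139, 0.0]
contact_force: [-0.2, 0.3, -1.0]
grip_width: 0.0406
gripper_force: 41.0
[ 0.0033 -0.0003 -0.1305]
[ 226  162  106   87 1786] ((279.1195068359375, 213.24032592773438), (103.28067779541016, 105.14907836914062), 102.84040832519531) [ 0.4616 -0.0756  0.018 ]
```

```bash
python3 -m crank '[[-0.004,-0.004,-0.03,0,-1],[0,0,-0.03,0,-1],[0,0,-0.03,0,-1],[0,0,-0.02,0,-1],[0,0,0,0,-1],[0,0,0,0,-1]]'; python3 -m crank '[[0,0,-0.01,0,-1],[0,0,0,0,-1],[0,0,0,0,-1]]'
```

```text
clock: 30.87
tcp_pos: [0.4659, -0.0754, 0.0745]
orientation: [0.004, -3.141, -0.0]
contact_force: [-0.1, 0.6, -1.8]
grip_width: 0.0406
gripper_force: 41.0
clock: 31.12
tcp_pos: [0.4661, -0.0754, 0.0728]
orientation: [-0.005, 3.141, 0.0]
contact_force: [-0.5, 0.2, -2.1]
grip_width: 0.0404
gripper_force: 41.0
```

```bash
python3 -m crank '[[0,0,-0.01,0,-1],[0,0,0,0,-1],[0,0,0,0,-1]]'; python3 -m crank '[[0,0,-0.008,0,-1],[0,0,0,0,-1],[0,0,0,0,-1]]'
```

```text
clock: 31.37
tcp_pos: [0.4661, -0.0754, 0.0706]
orientation: [0.005, -3.141, -0.0]
contact_force: [-0.1, 0.2, -1.0]
grip_width: 0.0409
gripper_force: 41.0
clock: 31.62
tcp_pos: [0.4666, -0.0754, 0.0694]
orientation: [-0.005, 3.141, 0.0]
contact_force: [-0.7, 1.2, 4.3]
grip_width: 0.0409
gripper_force: 41.5
```

```bash
python3 -m crank '[[0,0,0,0,0.3],[0,0,0,0,0.6],[0,0,0,0,1],[0,0,0,0,1],[0,0,0,0,1],[0,0,0,0,1]]'; python3 -m crank '[[0,0,0.05,0,1],[0,0,0.12,0,1],[0,0,0.18,0,1],[0,0,0.18,0,1],[0,0,0.18,0,1],[0,0,0.12,0,1],[0,0,0,0,1],[0,0,0,0,1]]'
python3 - <<'E'
from h import *
a=r.grab_frame('scene')
cv2.imwrite('pics/p6.png',cv2.resize(a[110:290,170:410],(800,600),interpolation=cv2.INTER_CUBIC))
E
```

```text
clock: 32.12
tcp_pos: [0.466, -0.0754, 0.0691]
orientation: [0.005, -3.141, 0.0]
contact_force: [-0.1, 0.1, -0.3]
grip_width: 0.0855
gripper_force: 0.0
clock: 32.78
tcp_pos: [0.4669, -0.0754, 0.237]
orientation: [-0.005, 3.138, 0.001]
contact_force: [0.3, -0.3, -1.1]
grip_width: 0.0855
gripper_force: 0.0
```

View pics/p6.png

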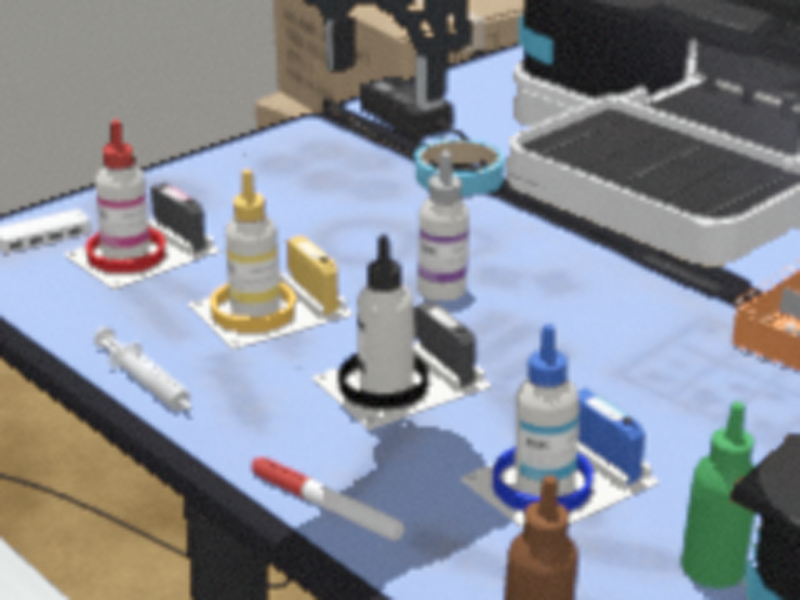

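The four bottles stand upright in their own wells: red at (122,215), yellow at (252,260), black at (385,335), blue at (547,430). The grey bottle is still upright at (443,245), and the gripper is clear of everything.

```bash
python3 -c "
from bench import r
print(r.hand_in())"
```

```text
the job is handed in; nothing more can be done
None
```

The yellow, red, blue and black bottles were set down in that order, each upright in the dock of its own colour; I left the grey bottle alone and handed the job in at about 33 s (no verdict was returned).

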